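# Clamp the plate that carries the tube

## Task

Two base plates lie on the welding fixture, each with its own swing clamp, and only one of the plates has a square tube standing on it. Take the T-key from its stand, put it into the square recess of the clamp that belongs to the plate with the tube, and use the key to turn that clamp's arm fully home over its plate. Leave the key standing in that clamp, and leave the other clamp swung clear and the plates and tools where they are.

Things in the scene. Friction and masses are not known exactly. Their poses are not given: they have to be found in the camera images.
- fixture: dark steel fixture plate 260 x 380 x 20 mm, fixed to the bench; origin at the centre of its underside, x across it away from the robot, y to the robot's left along its long side, z up. The left clamp turns about the point x -65, y +100 mm, the right clamp about x -65, y -100 mm; the base plates lie at about x +45, y +100 and y -100 mm, so each clamp's own plate is just beyond it
- tube_plate: loose base plate 110 x 100 x 8 mm with a 45 mm square tube, 70 mm tall, standing on it (centred 28 mm along the plate's +x); origin at the centre of the plate's underside. It may lie at the left or the right clamp
- bare_plate: loose bare base plate 110 x 100 x 8 mm; origin at the centre of its underside. It lies at the other clamp
- clamp_left (a joint): angle of the left (+y) swing clamp's arm: 0 = home against its stop, arm pointing along the fixture's +x over its plate; grows as it opens, turning anticlockwise seen from above (arm out to the left); up to 1.6 rad
- clamp_right (a joint): angle of the right (-y) swing clamp's arm: 0 = home against its stop, arm pointing along the fixture's +x over its plate; grows as it opens, turning clockwise seen from above (arm out to the right); up to 1.6 rad
- clamp_left_socket (a point): mouth centre of the square recess atop the left swing clamp's hub, 75 mm above the bench. Recess 20 x 20 mm, 25 mm deep, mouth bevelled 4 mm, its sides parallel to this point's x and y; hub 50 x 50 mm. Turns with the clamp: z up (turning axis), x along the clamp's arm (26 mm wide, reaching 90 mm from the axis, upper face 48 mm above the bench)
- clamp_right_socket (a point): mouth centre of the square recess atop the right swing clamp's hub, 75 mm above the bench. Recess 20 x 20 mm, 25 mm deep, mouth bevelled 4 mm, its sides parallel to this point's x and y; hub 50 x 50 mm. Turns with the clamp: z up (turning axis), x along the clamp's arm (26 mm wide, reaching 90 mm from the axis, upper face 48 mm above the bench)
- clamp_left_tip (a point): free end of the left clamp's arm, 90 mm from its turning axis, at mid thickness, 40 mm above the bench
- clamp_right_tip (a point): free end of the right clamp's arm, 90 mm from its turning axis, at mid thickness, 40 mm above the bench
- key: T-key with a 16 mm square steel shank and a black crossbar, 137 mm long overall; origin at the centre of the foot of the shank, z up along the shank, x along the crossbar. Crossbar 110 (x) x 18 (y) x 22 mm (z), its middle 126 mm above the origin; the shank's sides are parallel to x and y and its lowest 6 mm are stepped down to 12 mm square. Starts standing in its stand
- key_tip (a point): foot of the T-key's shank (the key's origin)
- stand: wooden key stand 80 x 80 x 55 mm, fixed to the bench, with a 19 mm square hole 40 mm deep in the middle of its top; origin at the centre of its underside
- hammer: hammer 260 mm long lying on the bench, bystander
- wrench: wrench 180 mm long lying on the bench, bystander
- angle: offcut of steel angle, 130 x 50 x 50 mm, lying on the bench, bystander
Things that resemble listed ones, but are neither listed nor needed, are in the scene too. What is shaped like the tube_plate but red is not meant. What is shaped like the key but yellow is not meant.

How it is judged:
By the outcome, as a careful person would: the job done as asked, in the order asked, and still so for the second after the job is handed in, with the robot touching nothing.
It also fails if it takes over 51 s, if anything falls off the work surface, if the arm or the gripper's body presses on something with over 40 N, if the wrist force passes 120 N, or if a joint passes its speed limit or range.

## Robot

A 6-joint arm with a two-finger parallel gripper is mounted at the origin on the work surface. World frame = base frame: x ahead of the robot, y to its left, z up, the work surface at z = 0. Lengths are in m, angles in rad, forces in N, time in s.
With the tool pointing down it reaches from about 0.3 to 0.875 m from the base axis. Payload 6.4 kg.
Tool frame: the origin (TCP) lies at the very end of the fingers, on their centre line; the grasp point (between the pads) lies 19 mm behind it; z points along the fingers, y is the line along which they close (so a half turn about z gives the same grasp; the last joint's range is limited). The gripper opens to 85 mm and grips with 20 to 120 N. Pads are 22 mm wide; open, the fingers measure 114 mm over their backs; the gripper's body (76 mm by 85 mm) begins 54 mm behind the grasp point. The pads swing forward as they close: fully open they stand 13 mm farther back than shut.
Start: joints at [0.97, 0.181, 1.607, -0, 1.354, -0.206], TCP at [0.221, 0.531, 0.231] pointing down, gripper open.
Joint ranges: [-2.99, 2.99], [-0.89, 2.07], [0.3, 2.58], [-1.14, 4.28], [0, 2.63], [-3.12, 3.12]. Speed limits (rad/s): [2.57, 2.57, 3.01, 3.14, 3.14, 3.14].

## Interface

Orientations are given as a unit quaternion [w, x, y, z].
In Python, from rig import ctrl gives the robot as it stands. The module is installed in compiled form; this text tells all that it offers.
- The arm moves only by the tool move_arm, never from a script. Its argument "motion" is a list of rows, each an object of numbers: "hand": the closure, from -1 (fully open) to 1 (shut); "x", "y", "z": the shift along the world's x, y, z scaled (see below); "ax", "ay", "az": the turn, a rotation vector about the world's x, y, z scaled (see below). In form: [{"hand": .., "x": .., "y": .., "z": .., "ax": .., "ay": .., "az": ..}, ...]. A call has 1 to 8 rows; each row is the pose to reach, as a shift and turn from the pose commanded when the call began, turning the shorter way round; what a row does not reach only later rows make up. The controller multiplies each number of a shift by 50 cm and each number of a turn by 180 degrees. A row lasts 1/12 s, in which the tool goes at most 41.7 mm and 7.16 degrees, less where a joint would pass 70% of its speed; a pose out of reach is approached as far as the arm can. A call with a number of a shift or a turn outside -1 to 1 is refused whole. A call with a gripper value outside its range is refused whole. The fingers move at their own pace and stop on an object; "newtons" is the grip in N (left out, the last holds). Time passes only in rows, so rows that repeat a pose let the fingers close. It gives the time, the measured TCP pose, the force, the opening and the grip force at its end, in the units of the state.
- ctrl.get_state(): the state, without advancing time (a new reading comes with each control period).
- ctrl.read_camera(name): name is "scene" or "top"; returns the picture (420x560x3 uint8, red, green, blue); there is no depth.
- ctrl.get_calibration(name): a dict with "fx", "fy", "cx", "cy" (pixels), "extrinsics" (4x4, takes a point from world to camera coordinates). Camera axes: x right, y up, looking along -z (the intrinsics and any distortion apply to the point x, -y, -z); pixel columns grow to the right and rows downward; lengths in m; the calibration is good to about 2 mm. A picture is of the moment at which its call begins. get_calibration takes no time and is no camera call.
- ctrl.finish_job(): hands the job in; it is judged then, once.
The state is a dict: "clock": time; "joints": joint angles; "joint_vel": joint speeds; "effort": joint torques, N m; "ee_pos": TCP position; "eef_rot": TCP orientation; "ft_force": force on the tool from outside, world axes, zero at the start; "wrist_torque": the same for the moment, N m; "opening": finger opening in m; "finger_force": force on a finger pad.
Only numpy, scipy, OpenCV 4.12 (cv2) and the standard library are available. Lean on these libraries where they do the work, as an engineer would, in place of code of your own. Each camera call takes 0.05 s, during which the arm holds its last target. There are 200 camera calls.

## Working session

There is one attempt and no reset: what is moved stays moved. The work goes in short steps, Python scripts to look and compute and a tool call to move; the robot and the scene stay as the last step left them, time stands still between calls to the robot, and variables do not carry over. Pictures are saved under pics/ and viewed, at most 11 in all, crops included, and the job is handed in when it is done.

Besides the shell and the picture viewer there is one more tool, called after "Request:" as name(argument=value, ...), one argument or row to a line, values as JSON. move_arm: Moves the arm, as the interface text tells. Shifts and turns lie within -1 to 1; 1 stands for 50 cm of shift or 180 degrees of turn. Its arguments: {"type":"object","properties":{"motion":{"type":"array"},"newtons":{"type":"number"}},"required":["motion"]}

```bash
mkdir -p pics; python3 - <<'E'
from rig import ctrl
import cv2,numpy as np
for n in("scene","top"):
    im=ctrl.read_camera(n); cv2.imwrite(f"pics/{n}0.png",im[:,:,::-1]); c=ctrl.get_calibration(n)
    print(n,c)
print(ctrl.get_state())
E
```

```text
scene {'fx': 436.6074998845416, 'fy': 436.6074998845416, 'cx': 277.4676587055813, 'cy': 217.13502882733158, 'extrinsics': array([[ 0.49621408,  0.86805863, -0.0156781 , -0.27131828],
       [-0.63325777,  0.3742288 ,  0.67744919,  0.24616134],
       [ 0.59393281, -0.32623154,  0.73540247, -1.54004697],
       [ 0.        ,  0.        ,  0.        ,  1.        ]])}
top {'fx': 518.9796439218416, 'fy': 518.9796439218416, 'cx': 275.51509833979696, 'cy': 216.09434936556292, 'extrinsics': array([[ 0.00687454, -0.99986893, -0.01465815,  0.05545516],
       [ 0.99701932,  0.00572701,  0.07693942, -0.47928747],
       [-0.07684539, -0.01514338,  0.99692801, -1.508118  ],
       [ 0.        ,  0.        ,  0.        ,  1.        ]])}
{'clock': 0.1, 'joints': array([ 9.69722365e-01,  1.81488851e-01,  1.60790159e+00,  7.90017917e-06,
        1.35374352e+00, -2.06326013e-01]), 'joint_vel': array([-0.00176648, -0.00248253, -0.00234411,  0.00080728, -0.0013717 ,
       -0.00145965]), 'effort': array([ 1.39720512e-05, -4.45875764e+01, -3.52238345e+01, -4.38270890e-04,
        4.18180090e-03,  1.22309152e-05]), 'ee_pos': array([0.22085084, 0.53037907, 0.23046489]), 'eef_rot': array([-3.06278168e-04,  1.96095747e-01,  9.80584450e-01, -7.07189964e-04]), 'ft_force': array([-0.05261764, -0.76883166,  0.07245136]), 'wrist_torque': array([-0.02282134, -0.01014993, -0.0236499 ]), 'finger_force': 0.0, 'opening': 0.08504726587240034}
```

View pics/scene0.png

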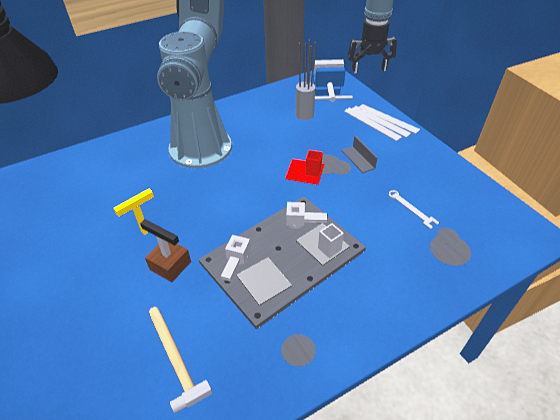

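View pics/top0.png

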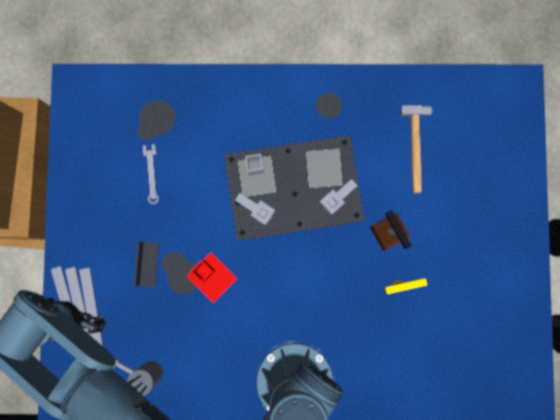

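The tube stands on the left plate: tube at (254,163) in top and (330,235) in scene. So the left clamp is meant, with its hub at about (263,210) in top and (296,212) in scene.
- **Key candidates:** the black bar in the stand, top (398,230) and scene (160,232), fits the description. The yellow one, top (406,286), is the decoy.
- **Plate candidates:** the grey plate with the tube fits. The red one, top (212,275), is the decoy.

I'll confirm these in an enlarged crop.

```bash
python3 - <<'E'
import cv2,numpy as np
t=cv2.imread("pics/top0.png");s=cv2.imread("pics/scene0.png")
def c(im,x,y,w,h,k):return cv2.resize(im[y:y+h,x:x+w],(400,300),interpolation=cv2.INTER_CUBIC)
a=np.vstack([np.hstack([c(t,360,200,80,60,5),c(t,220,150,80,60,5)]),np.hstack([c(s,110,185,100,75,4),c(s,270,190,100,75,4)])])
cv2.imwrite("pics/crop1.png",a)
E
```

```text
(no output)
```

View pics/crop1.png

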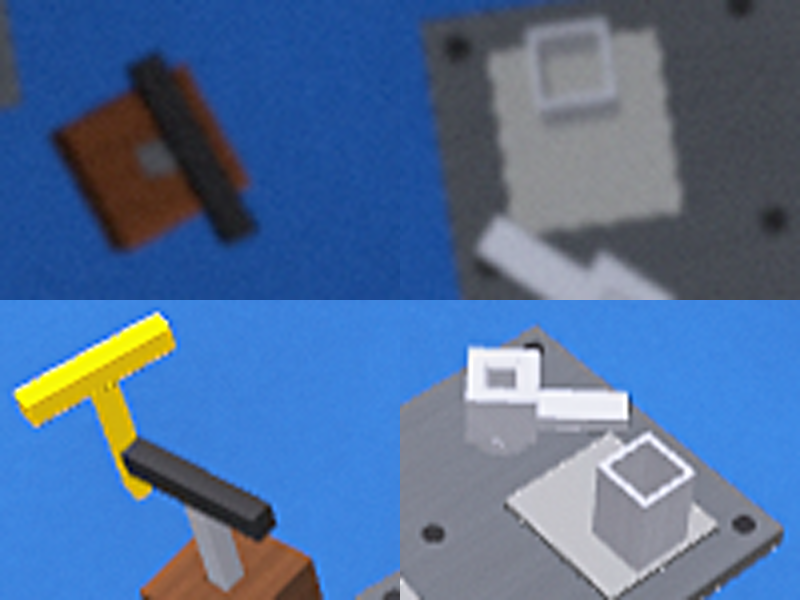

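The crop confirms the targets: a black crossbar on a steel shank in the wooden stand, and a grey tube on the plate at the left clamp. Next I'll measure from masks in both views.

```bash
cat > h.py <<'E'
import cv2,numpy as np
from rig import ctrl
C={n:ctrl.get_calibration(n) for n in("scene","top")}
def ray(n,p):
    c=C[n];E=c["extrinsics"];R,t=E[:3,:3],E[:3,3]
    return -R.T@t, R.T@np.array([(p[0]-c["cx"])/c["fx"],-(p[1]-c["cy"])/c["fy"],-1])
def plane(n,p,z):
    o,d=ray(n,p);return o+d*(z-o[2])/d[2]
def tri(ps,pt):
    o1,d1=ray("scene",ps);o2,d2=ray("top",pt)
    k=np.linalg.lstsq(np.c_[d1,-d2],o2-o1,rcond=None)[0]
    a,b=o1+d1*k[0],o2+d2*k[1];return (a+b)/2,np.linalg.norm(a-b)
def proj(n,P):
    c=C[n];q=c["extrinsics"][:3,:3]@P+c["extrinsics"][:3,3]
    return np.array([c["cx"]+c["fx"]*q[0]/-q[2],c["cy"]-c["fy"]*q[1]/-q[2]])
def blob(mask,box,k=6):
    x,y,w,h=box;m=cv2.resize(mask[y:y+h,x:x+w].astype(np.float32),None,fx=k,fy=k,interpolation=cv2.INTER_LINEAR)>.5
    cs,_=cv2.findContours(m.astype(np.uint8),cv2.RETR_EXTERNAL,cv2.CHAIN_APPROX_NONE)
    c=max(cs,key=cv2.contourArea)
    return ((c[:,0].astype(float)+.5)/k-.5+[x,y]).astype(np.float32)
E
python3 - <<'E'
from h import *
t=cv2.imread("pics/top0.png").astype(int);s=cv2.imread("pics/scene0.png").astype(int)
def dark(i,th):return (i.max(2)<th)
r={}
for n,i,box,th in(("top",t,(375,205,50,50),75),("scene",s,(135,212,50,38),90)):
    c=blob(dark(i,th),box);R=cv2.minAreaRect(c);r[n]=R;print("bar",n,R)
P,e=tri(r["scene"][0],r["top"][0]);print("bar",P,e)
# yaw from top long axis at bar height
b=cv2.boxPoints(r["top"]);b=b if np.linalg.norm(b[0]-b[1])>np.linalg.norm(b[1]-b[2]) else np.roll(b,1,0)
A,B=plane("top",(b[1]+b[2])/2,P[2]),plane("top",(b[0]+b[3])/2,P[2]);d=A-B
print("len",np.linalg.norm(d),"yaw",np.degrees(np.arctan2(d[1],d[0])))
# stand hole via wood top
# clamp
def white(i,th):return (i.min(2)>th)
for n,i,box in(("top",t,(225,185,60,45)),("scene",s,(280,195,55,35))):
    x,y,w,h=box
    print(n);print('\n'.join(' '.join('%3d'%v for v in row[::1]) for row in i[y:y+h,x:x+w].min(2)[::2,::2]))
E
```

```text
bar top ((397.0400695800781, 228.28001403808594), (41.566650390625, 22.366674423217773), 36.86991882324219)
bar scene ((159.48394775390625, 232.0298309326172), (41.923973083496094, 10.159286499023438), 28.300756454467773)
bar [ 0.43804432 -0.27199306  0.14169944] 0.0027810059581124483
len 0.11073650448016528 yaw 52.99645159016111
top
 30  36  62  68  73  70  70  70 130 139 144 142 143 144 141 142 144 142 139 145 142 140 142 146 139  99  69  67  68  70
 33  33  63  70  71  68  63  71 103 140 139 144 142 142 144 142 141 142 144 139 139 141 145 139 140 127  75  72  70  74
 32  30  60  69  70  70  68  70  91 141 143 142 143 142 143 143 138 141 141 143 144 140 146 143 144 136  71  68  71  74
 32  31  48  71  70  67  69  69 103 145 142 144 137 141 141 144 142 144 141 142 144 142 139 136 138 126  75  73  69  74
 24  31  45  65  72  71  76 123 126 142 140 142 142 141 143 142 135 138 137 127 116 114 104  93  86  83  73  71  69  71
 32  31  43  68  69  73 107 165 163 153 141 140 126 114 119 113  94  87  90  80  76  73  73  72  71  76  66  74  73  68
 29  25  41  60  72  83 149 170 169 167 156 
[... 3317 characters left out ...]
 235 235 255 132  81  60  61
130 128 128 138 152 153 150 153 151 154 153 148 174 185 187 215 218 221 227 227 228 233 234 243 125 129  99  59
130 127 129 137 149 153 153 152 150 149 151 153 151 150 149 157 160 164 153 154 154 152 152 155 125 126 125 112
128 131 127 144 149 149 151 152 150 152 149 152 132 126 126 123 121 123 121 103 102 190 114 118 119 151 210 119
129 128 129 137 144 146 148 174 150 151 153 147 130 127 128 127 126 125 124 171 202 195 227 115 212 232 176 227
129 129 126 126 124 137 144 150 152 148 139 125 124 127 129 126 126 141 179 195 192 192 205 239 179 140 134 152
128 127 126 129 129 126 125 124 129 125 125 127 129 127 125 121 158 201 193 193 191 234 230 133 141 145 139 135
```

```bash
cat > m.py <<'E'
from h import *
def bar(tf,sf,boxt,boxs):
    r={}
    for n,f,box,th in(("top",tf,boxt,80),("scene",sf,boxs,90)):
        i=cv2.imread(f).astype(int);x,y,w,h=box
        m=(i.max(2)<th)&(i.max(2)-i.min(2)<22);r[n]=cv2.minAreaRect(blob(m,box));print("bar",n,r[n])
    P,e=tri(r["scene"][0],r["top"][0])
    b=cv2.boxPoints(r["top"]);b=b if np.linalg.norm(b[0]-b[1])>np.linalg.norm(b[1]-b[2]) else np.roll(b,1,0)
    d=plane("top",(b[1]+b[2])/2,P[2])-plane("top",(b[0]+b[3])/2,P[2])
    print("bar",P,e,"len",np.linalg.norm(d),"yaw",np.degrees(np.arctan2(d[1],d[0]))%180)
def disc(r):return cv2.getStructuringElement(cv2.MORPH_ELLIPSE,(2*r+1,2*r+1))
def hub(tf,sf,boxt,boxs):
    k=6;r={};L={}
    for n,f,box,th,rad in(("top",tf,boxt,145,6.2),("scene",sf,boxs,205,4.2)):
        i=cv2.imread(f).astype(int);x,y,w,h=box
        g=cv2.resize(i[y:y+h,x:x+w].min(2).astype(np.float32),None,fx=k,fy=k)>th
        c,_=cv2.findContours(g.astype(np.uint8),cv2.RETR_EXTERNAL,cv2.CHAIN_APPROX_NONE)
        g=np.zeros(g.shape,np.uint8);cv2.drawContours(g,[max(c,key=cv2.contourArea)],-1,1,-1)
        o=cv2.morphologyEx(g,cv2.MORPH_OPEN,disc(int(rad*k)))
        a=cv2.morphologyEx(g*(1-cv2.dilate(o,disc(2*k))),cv2.MORPH_OPEN,disc(k))
        f_=lambda m:np.array([(v.mean()+.5)/k-.5 for v in np.nonzero(m)[::-1]])+[x,y]
        cc=max(cv2.findContours(o,cv2.RETR_EXTERNAL,cv2.CHAIN_APPROX_NONE)[0],key=cv2.contourArea)
        R=cv2.minAreaRect(cc);r[n]=f_(o);print(n,"hub",r[n],np.array(R[1])/k,R[2])
        cs,_=cv2.findContours(a,cv2.RETR_EXTERNAL,cv2.CHAIN_APPROX_NONE);c=max(cs,key=cv2.contourArea)
        R=cv2.minAreaRect(c);b=(cv2.boxPoints(R)+.5)/k-.5+[x,y]
        # direction of long edges, and arm centre
        L[n]=((np.array(R[0])+.5)/k-.5+[x,y],b)
    P,e=tri(r["scene"],r["top"]);print("hub",P,e)
    for n in L:
        H=plane(n,r[n],.075);A=plane(n,L[n][0],.048);d=A-H;print(n,"arm dir deg",np.degrees(np.arctan2(d[1],d[0])),"hub@75",H)
    b=L["top"][1];w=[plane("top",p,.048) for p in b]
    for q in(0,1):
        d=w[q+1]-w[q];print("arm edge",np.linalg.norm(d),np.degrees(np.arctan2(d[1],d[0])))
E
python3 - <<'E'
from m import *
bar("pics/top0.png","pics/scene0.png",(384,206,32,50),(135,212,50,38))
hub("pics/top0.png","pics/scene0.png",(225,185,60,45),(280,195,50,26))
# fixture corners / orientation & stand
t=cv2.imread("pics/top0.png").astype(int)
m=(t.max(2)-t.min(2)<40)
R=cv2.minAreaRect(blob(m,(205,125,170,125)));w=[plane("top",p,.02) for p in cv2.boxPoints(R)]
print("fix",plane("top",R[0],.02),[ (np.linalg.norm(w[i+1]-w[i]),np.degrees(np.arctan2(*(w[i+1]-w[i])[1::-1]))) for i in(0,1)])
m=(t[:,:,2]-t[:,:,0]>25)
R=cv2.minAreaRect(blob(m,(362,205,60,55)));w=[plane("top",p,.05) for p in cv2.boxPoints(R)]
print("stand",plane("top",R[0],.05),[ (np.linalg.norm(w[i+1]-w[i]),np.degrees(np.arctan2(*(w[i+1]-w[i])[1::-1]))) for i in(0,1)])
E
```

```text
bar top ((395.5572204589844, 230.9868927001953), (39.38600540161133, 15.802651405334473), 58.671302795410156)
bar scene ((159.6032257080078, 232.09405517578125), (40.70486068725586, 10.159286499023438), 28.300756454467773)
bar [ 0.43095172 -0.27034998  0.13341814] 0.004067265183577774 len 0.10573662136347206 yaw 30.860430675250985
top hub [261.65207463 211.87474958] [19.59940592 16.73345439] 33.690067291259766
scene hub [295.40232585 208.45104379] [12.83333333 17.5       ] 90.0
hub [0.48582296 0.09586988 0.07405233] 0.002723822425113196
top arm dir deg 55.99234419087796 hub@75 [0.4863808  0.09703752 0.075     ]
scene arm dir deg 56.268412346580135 hub@75 [0.48604661 0.0941291  0.075     ]
arm edge 0.024894193533165875 -36.780969070900525
arm edge 0.04961782917224256 -127.18692033455574
fix [0.56423386 0.00623079 0.02      ] [(np.float64(0.38306524587621377), np.float64(-80.82327638229944)), (np.float64(0.2591231919659737), np.float64(-171.53848994404007))]
stand [ 0.4279705  -0.25774067  0.05      ] [(np.float64(0.05390439616168061), np.float64(-61.427397320883216)), (np.float64(0.07714120253851305), np.float64(-152.19976460039553))]
```

```bash
python3 - <<'E'
from h import *
print(tri((159.55,232.05),(397.8,229.0)))
t=cv2.imread("pics/top0.png").astype(int)
# bar: dark & neutral, cleaned of the thin shadowed stand edges by an opening
k=6;x,y,w,h=380,205,36,50
g=cv2.resize(t[y:y+h,x:x+w].astype(np.float32),None,fx=k,fy=k)
for th in(65,75,85):
    m=((g[...,0]<th)&(abs(g[...,0]-g[...,2])<16)).astype(np.uint8)
    m=cv2.morphologyEx(m,cv2.MORPH_OPEN,np.ones((17,17),np.uint8))
    c=max(cv2.findContours(m,0,1)[0],key=cv2.contourArea);R=cv2.minAreaRect(c)
    p=(np.array(R[0])+.5)/k-.5+[x,y];print(th,p,np.array(R[1])/k,R[2],tri((159.55,232.05),p))
E
```

```text
(array([ 0.43656098, -0.27296292,  0.14063124]), np.float64(0.00015211122181461712))
65 [397.29660543 229.70240784] [38.46855164  9.16361427] 61.97031784057617 (array([ 0.43467087, -0.27241335,  0.13843276]), np.float64(0.0008511275735041256))
75 [397.01819865 229.85062408] [38.46855164  9.79442024] 61.97031784057617 (array([ 0.4342138 , -0.27208204,  0.13779605]), np.float64(0.001430143188399766))
85 [395.10157903 230.87098185] [38.46855164 14.13702901] 61.97031784057617 (array([ 0.43105988, -0.26979072,  0.13341269]), np.float64(0.005431289365713166))
```

Request:
move_arm(
  motion=[
    {"hand":-1,"x":0.43,"y":-1,"z":0,"az":-0.715},
    {"hand":-1,"x":0.43,"y":-1,"z":0,"az":-0.715},
    {"hand":-1,"x":0.43,"y":-1,"z":0,"az":-0.715},
    {"hand":-1,"x":0.43,"y":-1,"z":0,"az":-0.715},
    {"hand":-1,"x":0.43,"y":-1,"z":0,"az":-0.715},
    {"hand":-1,"x":0.43,"y":-1,"z":0,"az":-0.715},
    {"hand":-1,"x":0.43,"y":-1,"z":0,"az":-0.715},
    {"hand":-1,"x":0.43,"y":-1,"z":0,"az":-0.715},
  ],
)

```text
validation failed for argument at $.mo...
```

Key bar centre is (0.436, -0.273, 0.140) with a 0.2 mm ray gap. The expected height is 0.141 m, so it checks out. I'll resend the move with all fields filled in.

Request:
move_arm(
  motion=[
    {"hand":-1.0,"x":0.43,"y":-0.99,"z":0.0,"ax":0.0,"ay":0.0,"az":-0.715},
    {"hand":-1.0,"x":0.43,"y":-0.99,"z":0.0,"ax":0.0,"ay":0.0,"az":-0.715},
    {"hand":-1.0,"x":0.43,"y":-0.99,"z":0.0,"ax":0.0,"ay":0.0,"az":-0.715},
    {"hand":-1.0,"x":0.43,"y":-0.99,"z":0.0,"ax":0.0,"ay":0.0,"az":-0.715},
    {"hand":-1.0,"x":0.43,"y":-0.99,"z":0.0,"ax":0.0,"ay":0.0,"az":-0.715},
    {"hand":-1.0,"x":0.43,"y":-0.99,"z":0.0,"ax":0.0,"ay":0.0,"az":-0.715},
    {"hand":-1.0,"x":0.43,"y":-0.99,"z":0.0,"ax":0.0,"ay":0.0,"az":-0.715},
    {"hand":-1.0,"x":0.43,"y":-0.99,"z":0.0,"ax":0.0,"ay":0.0,"az":-0.715},
  ],
)

```text
clock: 0.77
ee_pos: [0.3539, 0.2232, 0.2311]
eef_rot: [0.0, 0.644, 0.765, 0.0]
ft_force: [1.3, 0.1, -0.7]
opening: 0.0853
finger_force: 0.0
```

Request:
move_arm(
  motion=[
    {"hand":-1.0,"x":0.164,"y":-0.99,"z":0.0,"ax":0.0,"ay":0.0,"az":-0.397},
    {"hand":-1.0,"x":0.164,"y":-0.99,"z":0.0,"ax":0.0,"ay":0.0,"az":-0.397},
    {"hand":-1.0,"x":0.164,"y":-0.99,"z":0.0,"ax":0.0,"ay":0.0,"az":-0.397},
    {"hand":-1.0,"x":0.164,"y":-0.99,"z":0.0,"ax":0.0,"ay":0.0,"az":-0.397},
    {"hand":-1.0,"x":0.164,"y":-0.99,"z":0.0,"ax":0.0,"ay":0.0,"az":-0.397},
    {"hand":-1.0,"x":0.164,"y":-0.99,"z":0.0,"ax":0.0,"ay":0.0,"az":-0.397},
    {"hand":-1.0,"x":0.164,"y":-0.99,"z":0.0,"ax":0.0,"ay":0.0,"az":-0.397},
    {"hand":-1.0,"x":0.164,"y":-0.99,"z":0.0,"ax":0.0,"ay":0.0,"az":-0.397},
  ],
)

```text
clock: 1.43
ee_pos: [0.408, -0.1059, 0.2313]
eef_rot: [0.0, 0.932, 0.362, 0.0]
ft_force: [1.4, 0.1, 0.5]
opening: 0.0852
finger_force: 0.0
```

Request:
move_arm(
  motion=[
    {"hand":-1.0,"x":0.056,"y":-0.334,"z":0.0,"ax":0.0,"ay":0.0,"az":-0.077},
    {"hand":-1.0,"x":0.056,"y":-0.334,"z":0.0,"ax":0.0,"ay":0.0,"az":-0.077},
    {"hand":-1.0,"x":0.056,"y":-0.334,"z":0.0,"ax":0.0,"ay":0.0,"az":-0.077},
    {"hand":-1.0,"x":0.056,"y":-0.334,"z":0.0,"ax":0.0,"ay":0.0,"az":-0.077},
    {"hand":-1.0,"x":0.056,"y":-0.334,"z":0.0,"ax":0.0,"ay":0.0,"az":-0.077},
    {"hand":-1.0,"x":0.056,"y":-0.334,"z":0.0,"ax":0.0,"ay":0.0,"az":-0.077},
  ],
)

```text
clock: 1.93
ee_pos: [0.4359, -0.2727, 0.2304]
eef_rot: [-0.001, 0.969, 0.248, -0.0]
ft_force: [-0.7, 0.2, -0.3]
opening: 0.0854
finger_force: 0.0
```

```bash
python3 - <<'E'
from h import *
s=ctrl.get_state();print(s["ee_pos"],s["eef_rot"],s["joints"])
a=np.degrees(np.arctan2(s["eef_rot"][2],s["eef_rot"][1]));print("tooly",2*a-90)
im=ctrl.read_camera("scene");cv2.imwrite("pics/s1.png",cv2.resize(im[130:290,60:270,::-1],None,fx=3.7,fy=3.7))
E
```

```text
[ 0.43591267 -0.27274215  0.23036903] [-7.52736422e-04  9.68731822e-01  2.48108603e-01 -4.59631518e-04] [-7.90211739e-01  4.60908813e-02  1.75745532e+00 -3.32139480e-05
  1.33981010e+00  2.79137381e-01]
tooly -61.268754058022786
```

View pics/s1.png

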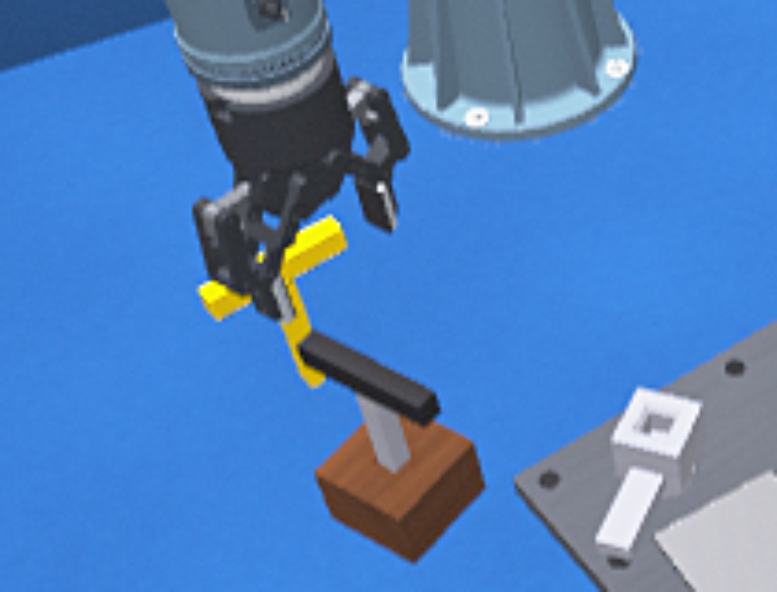

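The picture shows the open fingers straddling the black bar, which is centred at about (370,378) in the crop, with the closing line across it. I'll descend 110 mm.

Request:
move_arm(
  motion=[
    {"hand":-1.0,"x":0.0,"y":0.0,"z":-0.08,"ax":0.0,"ay":0.0,"az":0.0},
    {"hand":-1.0,"x":0.0,"y":0.0,"z":-0.15,"ax":0.0,"ay":0.0,"az":0.0},
    {"hand":-1.0,"x":0.0,"y":0.0,"z":-0.19,"ax":0.0,"ay":0.0,"az":0.0},
    {"hand":-1.0,"x":0.0,"y":0.0,"z":-0.22,"ax":0.0,"ay":0.0,"az":0.0},
    {"hand":0.0,"x":0.0,"y":0.0,"z":-0.22,"ax":0.0,"ay":0.0,"az":0.0},
    {"hand":0.3,"x":0.0,"y":0.0,"z":-0.22,"ax":0.0,"ay":0.0,"az":0.0},
    {"hand":0.3,"x":0.0,"y":0.0,"z":-0.22,"ax":0.0,"ay":0.0,"az":0.0},
    {"hand":0.3,"x":0.0,"y":0.0,"z":-0.22,"ax":0.0,"ay":0.0,"az":0.0},
  ],
  newtons=30,
)

```text
clock: 2.65
ee_pos: [0.4374, -0.2711, 0.1231]
eef_rot: [0.001, 0.968, 0.25, 0.001]
ft_force: [0.7, 0.9, 0.5]
opening: 0.0385
finger_force: 0.0
```

Request:
move_arm(
  motion=[
    {"hand":1.0,"x":0.0,"y":0.0,"z":0.0,"ax":0.0,"ay":0.0,"az":0.0},
    {"hand":1.0,"x":0.0,"y":0.0,"z":0.0,"ax":0.0,"ay":0.0,"az":0.0},
    {"hand":1.0,"x":0.0,"y":0.0,"z":0.0,"ax":0.0,"ay":0.0,"az":0.0},
    {"hand":1.0,"x":0.0,"y":0.0,"z":0.0,"ax":0.0,"ay":0.0,"az":0.0},
    {"hand":1.0,"x":0.0,"y":0.0,"z":0.0,"ax":0.0,"ay":0.0,"az":0.0},
    {"hand":1.0,"x":0.0,"y":0.0,"z":0.0,"ax":0.0,"ay":0.0,"az":0.0},
  ],
  newtons=40,
)

```text
clock: 3.15
ee_pos: [0.4373, -0.2717, 0.1227]
eef_rot: [0.001, 0.968, 0.25, 0.001]
ft_force: [0.2, -0.7, 7.6]
opening: 0.0178
finger_force: 40.1
```

Opening 17.8 mm equals the 18 mm bar, so the key is gripped. I'll tighten the grip and lift.

Request:
move_arm(
  motion=[
    {"hand":1.0,"x":0.0,"y":0.0,"z":0.0,"ax":0.0,"ay":0.0,"az":0.0},
    {"hand":1.0,"x":0.0,"y":0.0,"z":0.0,"ax":0.0,"ay":0.0,"az":0.0},
    {"hand":1.0,"x":0.0,"y":0.0,"z":0.04,"ax":0.0,"ay":0.0,"az":0.0},
    {"hand":1.0,"x":0.0,"y":0.0,"z":0.08,"ax":0.0,"ay":0.0,"az":0.0},
    {"hand":1.0,"x":0.0,"y":0.0,"z":0.12,"ax":0.0,"ay":0.0,"az":0.0},
    {"hand":1.0,"x":0.0,"y":0.0,"z":0.18,"ax":0.0,"ay":0.0,"az":0.0},
    {"hand":1.0,"x":0.0,"y":0.0,"z":0.24,"ax":0.0,"ay":0.0,"az":0.0},
    {"hand":1.0,"x":0.0,"y":0.0,"z":0.24,"ax":0.0,"ay":0.0,"az":0.0},
  ],
  newtons=110,
)

```text
clock: 3.82
ee_pos: [0.4385, -0.2729, 0.2474]
eef_rot: [0.004, 0.968, 0.25, 0.002]
ft_force: [1.3, -1.1, -1.7]
opening: 0.0163
finger_force: 109.0
```

Request:
move_arm(
  motion=[
    {"hand":1.0,"x":0.01,"y":0.06,"z":0.0,"ax":0.0,"ay":0.0,"az":0.0},
    {"hand":1.0,"x":0.09,"y":0.7,"z":0.0,"ax":0.0,"ay":0.0,"az":0.14},
    {"hand":1.0,"x":0.09,"y":0.7,"z":0.0,"ax":0.0,"ay":0.0,"az":0.14},
    {"hand":1.0,"x":0.09,"y":0.7,"z":0.0,"ax":0.0,"ay":0.0,"az":0.14},
    {"hand":1.0,"x":0.09,"y":0.7,"z":0.0,"ax":0.0,"ay":0.0,"az":0.14},
    {"hand":1.0,"x":0.09,"y":0.7,"z":0.0,"ax":0.0,"ay":0.0,"az":0.14},
    {"hand":1.0,"x":0.09,"y":0.7,"z":0.0,"ax":0.0,"ay":0.0,"az":0.14},
    {"hand":1.0,"x":0.09,"y":0.7,"z":0.0,"ax":0.0,"ay":0.0,"az":0.14},
  ],
)

```text
clock: 4.48
ee_pos: [0.4767, 0.0507, 0.2404]
eef_rot: [-0.0, 0.891, 0.455, -0.001]
ft_force: [1.5, -0.7, -2.6]
opening: 0.0166
finger_force: 108.8
```

Request:
move_arm(
  motion=[
    {"hand":1.0,"x":0.015,"y":0.125,"z":0.0,"ax":0.0,"ay":0.0,"az":0.0},
    {"hand":1.0,"x":0.015,"y":0.125,"z":0.0,"ax":0.0,"ay":0.0,"az":0.0},
    {"hand":1.0,"x":0.015,"y":0.125,"z":0.0,"ax":0.0,"ay":0.0,"az":0.0},
    {"hand":1.0,"x":0.015,"y":0.125,"z":0.0,"ax":0.0,"ay":0.0,"az":0.0},
  ],
)

```text
clock: 4.82
ee_pos: [0.4842, 0.1123, 0.2402]
eef_rot: [-0.0, 0.89, 0.456, -0.001]
ft_force: [0.1, -1.0, -2.0]
opening: 0.0162
finger_force: 108.8
```

```bash
python3 - <<'E'
from h import *
s=ctrl.get_state();print(s["ee_pos"],s["eef_rot"],s["joints"],s["ft_force"],s["opening"])
a=np.degrees(np.arctan2(s["eef_rot"][2],s["eef_rot"][1]));print("tooly",2*a-90)
im=ctrl.read_camera("scene");cv2.imwrite("pics/s2f.png",im[:,:,::-1]);cv2.imwrite("pics/s2.png",cv2.resize(im[110:260,210:400,::-1],None,fx=4,fy=4))
im=ctrl.read_camera("top");cv2.imwrite("pics/t2f.png",im[:,:,::-1])
E
```

```text
[0.48423835 0.112279   0.24016548] [-3.80980531e-04  8.89796320e-01  4.56356652e-01 -9.85000483e-04] [-1.12552028e-02 -2.52085503e-03  1.78673866e+00 -2.50227896e-04
  1.35947286e+00  6.11800705e-01] [ 0.08498101 -1.00087622 -1.98850313] 0.016173822757424988
tooly -35.695451938828185
```

View pics/s2.png

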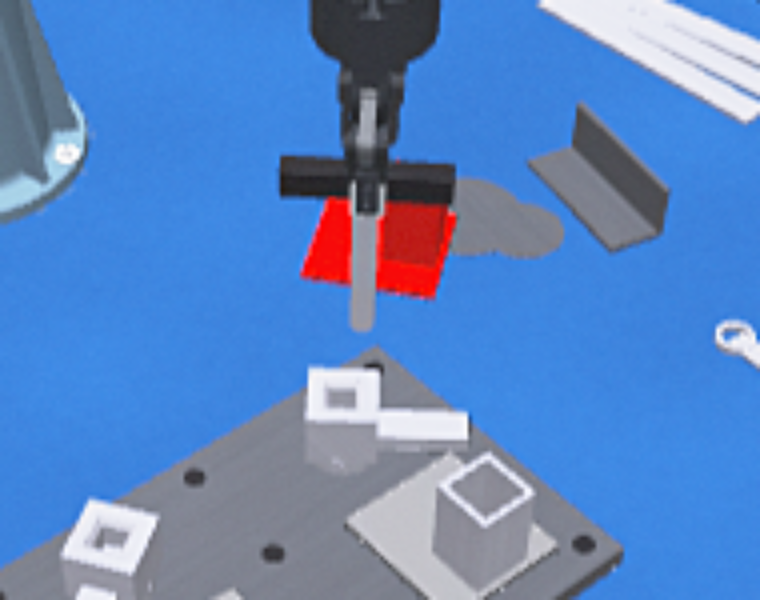

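The key hangs in the gripper with its foot at crop (362,328), to the right of the left clamp's recess at crop (341,398). Now to work out where the foot is against the recess.

```bash
python3 - <<'E'
from h import *
s=ctrl.get_state();p=s["ee_pos"]
hole=np.array([341,398])/4-.4+[210,110];print("hole@75",plane("scene",hole,.075))
im=cv2.imread("pics/s2f.png").astype(int);x,y,w,h=285,200,20,18
m=blob((im[y:y+h,x:x+w].min(2)<200).astype(float)*0+0,(0,0,w,h)) if 0 else None
g=cv2.resize(im[201:216,288:305].min(2).astype(np.float32),None,fx=6,fy=6)
m=((g<205)).astype(np.uint8);n,l,st,ce=cv2.connectedComponentsWithStats(m)
for a,c in zip(st,ce):print(a,(c+.5)/6-.5+[288,201])
# key: bar centre expected and foot
for z in(p[2]+.019,p[2]+.019-.126):print("exp pix scene",proj("scene",np.r_[p[:2],z]),"top",proj("top",np.r_[p[:2],z]))
print("foot seen",np.array([362,328])/4-.4+[210,110],"bar seen",np.array([367,180])/4-.4+[210,110])
E
```

```text
hole@75 [0.48741183 0.0914839  0.075     ]
[   0    8  102   82 6227] [296.33010813 208.31635084]
[   0    0  102   13 1000] [296.51683333 201.33266667]
[  19   34   49   35 1521] [294.75580758 209.07895025]
[  0  83  56   7 317] [292.13170347 215.02181914]
[ 61  86  35   4 115] [300.75       215.22101449]
exp pix scene [301.75690282 154.8846825 ] top [253.12776891 206.24390961]
exp pix scene [300.59050232 191.04579504] top [255.79454764 210.67729281]
foot seen [300.1 191.6] bar seen [301.35 154.6 ]
```

Request:
move_arm(
  motion=[
    {"hand":1.0,"x":0.003,"y":-0.036,"z":0.0,"ax":0.0,"ay":0.0,"az":0.0},
    {"hand":1.0,"x":0.003,"y":-0.036,"z":-0.04,"ax":0.0,"ay":0.0,"az":0.0},
    {"hand":1.0,"x":0.003,"y":-0.036,"z":-0.08,"ax":0.0,"ay":0.0,"az":0.0},
    {"hand":1.0,"x":0.003,"y":-0.036,"z":-0.08,"ax":0.0,"ay":0.0,"az":0.0},
    {"hand":1.0,"x":0.003,"y":-0.036,"z":-0.08,"ax":0.0,"ay":0.0,"az":0.0},
  ],
)

```text
clock: 5.33
ee_pos: [0.4856, 0.0919, 0.2003]
eef_rot: [-0.001, 0.891, 0.454, -0.001]
ft_force: [-0.5, -0.1, -1.4]
opening: 0.0162
finger_force: 108.6
```

```bash
python3 - <<'E'
from h import *
s=ctrl.get_state();print(s["ee_pos"],s["ft_force"])
im=ctrl.read_camera("scene");cv2.imwrite("pics/s3.png",cv2.resize(im[150:230,260:350,::-1],None,fx=7,fy=7,interpolation=cv2.INTER_CUBIC))
E
```

```text
[0.48561913 0.0919427  0.20032649] [-0.45234309 -0.14793933 -1.41628782]
```

View pics/s3.png

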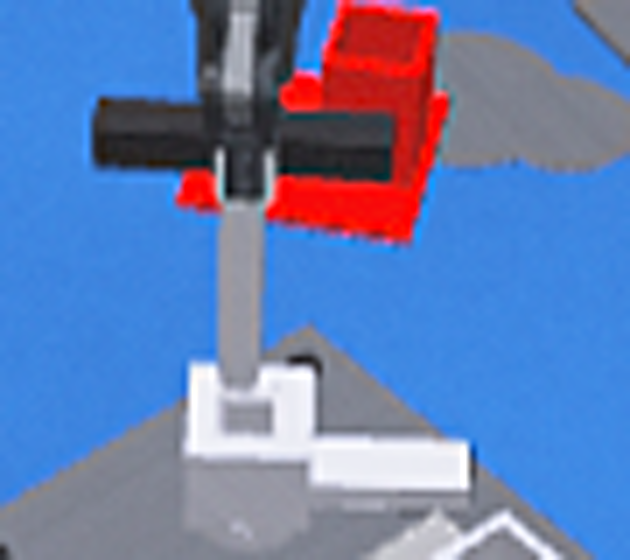

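The foot is at crop (239,388), above the mouth centre at (248,413). It needs about 3 mm more to the image's right, roughly +y. I'll correct that and go down gently.

Request:
move_arm(
  motion=[
    {"hand":1.0,"x":0.002,"y":0.006,"z":0.0,"ax":0.0,"ay":0.0,"az":0.0},
    {"hand":1.0,"x":0.002,"y":0.006,"z":-0.02,"ax":0.0,"ay":0.0,"az":0.0},
    {"hand":1.0,"x":0.002,"y":0.006,"z":-0.03,"ax":0.0,"ay":0.0,"az":0.0},
    {"hand":1.0,"x":0.002,"y":0.006,"z":-0.04,"ax":0.0,"ay":0.0,"az":0.0},
    {"hand":1.0,"x":0.002,"y":0.006,"z":-0.045,"ax":0.0,"ay":0.0,"az":0.0},
    {"hand":1.0,"x":0.002,"y":0.006,"z":-0.05,"ax":0.0,"ay":0.0,"az":0.0},
  ],
)

```text
clock: 5.88
ee_pos: [0.4873, 0.0962, 0.1757]
eef_rot: [-0.0, 0.89, 0.455, -0.0]
ft_force: [0.3, -0.3, -2.4]
opening: 0.0166
finger_force: 108.8
```

Request:
move_arm(
  motion=[
    {"hand":1.0,"x":0.0,"y":0.0,"z":-0.008,"ax":0.0,"ay":0.0,"az":0.0},
    {"hand":1.0,"x":0.0,"y":0.0,"z":-0.016,"ax":0.0,"ay":0.0,"az":0.0},
    {"hand":1.0,"x":0.0,"y":0.0,"z":-0.024,"ax":0.0,"ay":0.0,"az":0.0},
    {"hand":1.0,"x":0.0,"y":0.0,"z":-0.032,"ax":0.0,"ay":0.0,"az":0.0},
    {"hand":1.0,"x":0.0,"y":0.0,"z":-0.032,"ax":0.0,"ay":0.0,"az":0.0},
  ],
)

```text
clock: 6.3
ee_pos: [0.487, 0.0961, 0.1593]
eef_rot: [-0.0, 0.891, 0.455, -0.001]
ft_force: [-0.1, 0.4, -2.7]
opening: 0.0165
finger_force: 108.8
```

The foot is about 23 mm deep with no side force. I'll start turning clockwise.

Request:
move_arm(
  motion=[
    {"hand":1.0,"x":0.0,"y":0.0,"z":0.0,"ax":0.0,"ay":0.0,"az":-0.02},
    {"hand":1.0,"x":0.0,"y":0.0,"z":0.0,"ax":0.0,"ay":0.0,"az":-0.04},
    {"hand":1.0,"x":0.0,"y":0.0,"z":0.0,"ax":0.0,"ay":0.0,"az":-0.06},
    {"hand":1.0,"x":0.0,"y":0.0,"z":0.0,"ax":0.0,"ay":0.0,"az":-0.08},
    {"hand":1.0,"x":0.0,"y":0.0,"z":0.0,"ax":0.0,"ay":0.0,"az":-0.1},
    {"hand":1.0,"x":0.0,"y":0.0,"z":0.0,"ax":0.0,"ay":0.0,"az":-0.12},
  ],
)

```text
clock: 6.8
ee_pos: [0.4877, 0.0959, 0.1604]
eef_rot: [0.0, 0.96, 0.279, 0.0]
ft_force: [0.7, -0.6, -2.9]
opening: 0.0163
finger_force: 108.7
```

```bash
cat > v.py <<'E'
import sys
from h import *
s=ctrl.get_state();print(s["ee_pos"],s["ft_force"],"tau",s["wrist_torque"],s["opening"])
a=np.degrees(np.arctan2(s["eef_rot"][2],s["eef_rot"][1]));print("tooly",2*a-90)
n=sys.argv[1]
a=ctrl.read_camera("scene");b=ctrl.read_camera("top");cv2.imwrite(f"pics/{n}s.png",a[:,:,::-1]);cv2.imwrite(f"pics/{n}t.png",b[:,:,::-1])
f=lambda i,x,y:cv2.resize(i[y:y+90,x:x+75,::-1],(400,480),interpolation=cv2.INTER_CUBIC)
cv2.imwrite(f"pics/{n}.png",np.hstack([f(a,270,160),f(b,220,145)]))
E
python3 v.py a4
```

```text
[0.48769278 0.09593025 0.16035309] [ 0.73028697 -0.63673485 -2.85775233] tau [-0.25090892 -0.0548652   0.17155504] 0.016276112223708165
tooly -57.624102820292
```

View pics/a4.png

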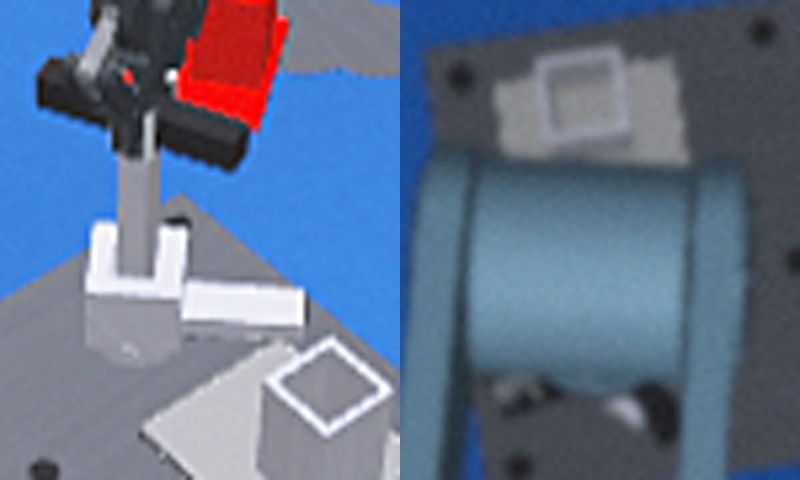

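The key is in the recess, and the arm still points right at crop (245,305). The key has only taken up its play in the recess, about 17°. I'll continue turning.

Request:
move_arm(
  motion=[
    {"hand":1.0,"x":0.0,"y":0.0,"z":0.0,"ax":0.0,"ay":0.0,"az":-0.02},
    {"hand":1.0,"x":0.0,"y":0.0,"z":0.0,"ax":0.0,"ay":0.0,"az":-0.04},
    {"hand":1.0,"x":0.0,"y":0.0,"z":0.0,"ax":0.0,"ay":0.0,"az":-0.06},
    {"hand":1.0,"x":0.0,"y":0.0,"z":0.0,"ax":0.0,"ay":0.0,"az":-0.08},
    {"hand":1.0,"x":0.0,"y":0.0,"z":0.0,"ax":0.0,"ay":0.0,"az":-0.1},
    {"hand":1.0,"x":0.0,"y":0.0,"z":0.0,"ax":0.0,"ay":0.0,"az":-0.12},
  ],
)

```text
clock: 7.4
ee_pos: [0.4879, 0.0957, 0.1604]
eef_rot: [0.001, 0.995, 0.095, 0.0]
ft_force: [0.3, -2.4, -3.2]
opening: 0.016
finger_force: 108.7
```

```bash
python3 v.py a5
```

```text
[0.48791113 0.09568299 0.16037492] [ 0.30042662 -2.41473795 -3.21476481] tau [-0.54090153 -0.217446    0.22237982] 0.01596547135860566
tooly -79.09748922608645
```

View pics/a5.png

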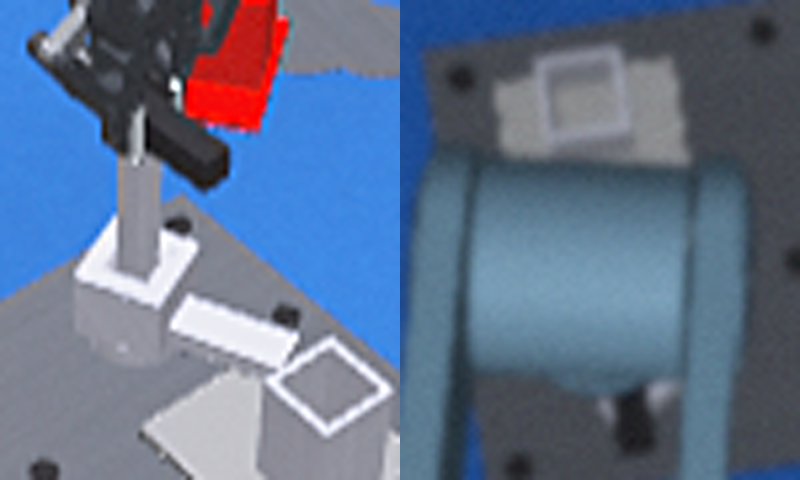

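The clamp now follows the key: the arm has swung about 20° towards its plate. I'll keep going.

Request:
move_arm(
  motion=[
    {"hand":1.0,"x":0.0,"y":0.0,"z":0.0,"ax":0.0,"ay":0.0,"az":-0.02},
    {"hand":1.0,"x":0.0,"y":0.0,"z":0.0,"ax":0.0,"ay":0.0,"az":-0.04},
    {"hand":1.0,"x":0.0,"y":0.0,"z":0.0,"ax":0.0,"ay":0.0,"az":-0.06},
    {"hand":1.0,"x":0.0,"y":0.0,"z":0.0,"ax":0.0,"ay":0.0,"az":-0.08},
    {"hand":1.0,"x":0.0,"y":0.0,"z":0.0,"ax":0.0,"ay":0.0,"az":-0.1},
    {"hand":1.0,"x":0.0,"y":0.0,"z":0.0,"ax":0.0,"ay":0.0,"az":-0.11},
  ],
)

```text
clock: 8.0
ee_pos: [0.488, 0.0955, 0.1604]
eef_rot: [0.001, 0.997, -0.077, 0.0]
ft_force: [1.3, -3.3, -4.7]
opening: 0.0163
finger_force: 108.6
```

```bash
cat > st.py <<'E'
from h import *
s=ctrl.get_state();print(s["ee_pos"],s["ft_force"],"tau",s["wrist_torque"],s["opening"],s["joints"][5])
a=np.degrees(np.arctan2(s["eef_rot"][2],s["eef_rot"][1]));print("tooly",2*a-90)
E
python3 st.py
```

```text
[0.48795926 0.09545231 0.16039952] [ 1.28333379 -3.31196784 -4.68758403] tau [-0.78323926 -0.27775294  0.14458841] 0.01634740645837927 1.680225214252088
tooly -98.82597279883323
```

Request:
move_arm(
  motion=[
    {"hand":1.0,"x":0.0,"y":0.0,"z":0.0,"ax":0.0,"ay":0.0,"az":-0.01},
    {"hand":1.0,"x":0.0,"y":0.0,"z":0.0,"ax":0.0,"ay":0.0,"az":-0.02},
    {"hand":1.0,"x":0.0,"y":0.0,"z":0.0,"ax":0.0,"ay":0.0,"az":-0.02},
  ],
)

```text
clock: 8.25
ee_pos: [0.4879, 0.0955, 0.1604]
eef_rot: [0.001, 0.994, -0.108, 0.0]
ft_force: [1.5, -3.4, -3.0]
opening: 0.0162
finger_force: 108.7
```

```bash
python3 st.py
```

```text
[0.48791853 0.09545244 0.1603776 ] [ 1.51540243 -3.43077257 -2.97085148] tau [-0.93365575 -0.36586946  0.11753739] 0.01621763957391796 1.7415956618964303
tooly -102.34487624435035
```

Request:
move_arm(
  motion=[
    {"hand":1.0,"x":0.0,"y":0.0,"z":0.0,"ax":0.0,"ay":0.0,"az":-0.01},
    {"hand":1.0,"x":0.0,"y":0.0,"z":0.0,"ax":0.0,"ay":0.0,"az":-0.02},
    {"hand":1.0,"x":0.0,"y":0.0,"z":0.0,"ax":0.0,"ay":0.0,"az":-0.02},
  ],
)

```text
clock: 8.5
ee_pos: [0.4879, 0.0955, 0.1604]
eef_rot: [0.001, 0.99, -0.139, 0.0]
ft_force: [1.9, -4.2, -3.5]
opening: 0.0165
finger_force: 108.8
```

```bash
python3 v.py a6
```

```text
[0.48792822 0.09548693 0.1604335 ] [ 1.91766286 -4.1593386  -3.49449878] tau [-1.10510834 -0.36161354  0.30765555] 0.016472629550693185
tooly -105.92774150804948
```

View pics/a6.png

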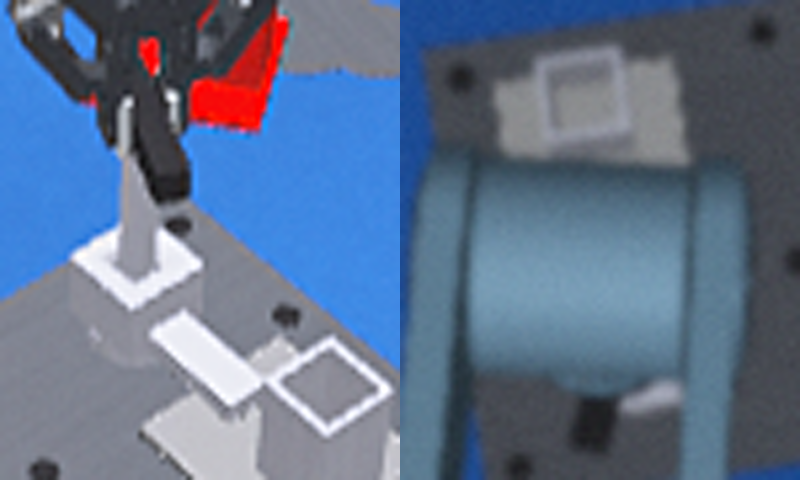

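The arm is now over the plate's near part, with its edges at crop (185,310)-(268,380). I'll measure its direction against the fixture's x axis.

```bash
cat > arm.py <<'E'
import sys
from h import *
# fixture hole line gives x axis of fixture; arm/hub from scene image
def ang(P,Q,z):
    d=plane("scene",Q,z)-plane("scene",P,z);return np.degrees(np.arctan2(d[1],d[0]))
i=cv2.imread(sys.argv[1]).astype(int);k=6
x,y,w,h=296,214,26,24
g=cv2.resize(i[y:y+h,x:x+w].min(2).astype(np.float32),None,fx=k,fy=k)>205
g=cv2.morphologyEx(g.astype(np.uint8),cv2.MORPH_OPEN,np.ones((13,13),np.uint8))
c=max(cv2.findContours(g,0,1)[0],key=cv2.contourArea);c=(c[:,0]+.5)/k-.5+[x,y]
W=np.array([plane("scene",p,.048)[:2] for p in c],np.float32);R=cv2.minAreaRect(W);b=cv2.boxPoints(R)
print("arm rect",R[0],R[1],[np.degrees(np.arctan2(*(b[j+1]-b[j])[::-1])) for j in(0,1)])
H=np.array([.4865,.0955]);d=np.array(R[0])-H;print("hub->arm",np.degrees(np.arctan2(d[1],d[0])))
# fixture +y side edge: rightmost hole line in the first top image
t=cv2.imread("pics/top0.png").astype(int)
m=(t.max(2)-t.min(2)<40);R=cv2.minAreaRect(blob(m,(205,125,170,125)));b=cv2.boxPoints(R)
w=[plane("top",p,.02) for p in b];print("fixture",[np.degrees(np.arctan2(*(w[j+1]-w[j])[1::-1])) for j in(0,1)])
E
python3 arm.py pics/a6s.png
```

```text
arm rect (0.5416252017021179, 0.1026516705751419) (0.06567863374948502, 0.026629257947206497) [np.float32(-80.29598), np.float32(9.704064)]
hub->arm 7.391983164573138
fixture [np.float64(-80.82327638229944), np.float64(-171.53848994404007)]
```

Request:
move_arm(
  motion=[
    {"hand":1.0,"x":0.0,"y":0.0,"z":0.0,"ax":0.0,"ay":0.0,"az":-0.01},
    {"hand":1.0,"x":0.0,"y":0.0,"z":0.0,"ax":0.0,"ay":0.0,"az":-0.02},
    {"hand":1.0,"x":0.0,"y":0.0,"z":0.0,"ax":0.0,"ay":0.0,"az":-0.02},
  ],
)

```text
clock: 8.85
ee_pos: [0.4879, 0.0956, 0.1604]
eef_rot: [0.001, 0.985, -0.17, 0.0]
ft_force: [1.8, -6.6, -3.6]
opening: 0.0165
finger_force: 108.9
```

```bash
python3 st.py
```

```text
[0.48786621 0.09557995 0.16042896] [ 1.751502   -6.59563905 -3.61875534] tau [-1.31836715 -0.37739007  0.52309543] 0.016450118630269267 1.8681668202403978
tooly -109.58628340835887
```

The arm is at 9.7° and the fixture x axis at 8.5–9.2°, so it is about home. Torque is now climbing, 0.12, 0.31, then 0.52 N·m. I'll press a bit further to seat it on the stop.

Request:
move_arm(
  motion=[
    {"hand":1.0,"x":0.0,"y":0.0,"z":0.0,"ax":0.0,"ay":0.0,"az":-0.015},
    {"hand":1.0,"x":0.0,"y":0.0,"z":0.0,"ax":0.0,"ay":0.0,"az":-0.03},
    {"hand":1.0,"x":0.0,"y":0.0,"z":0.0,"ax":0.0,"ay":0.0,"az":-0.04},
    {"hand":1.0,"x":0.0,"y":0.0,"z":0.0,"ax":0.0,"ay":0.0,"az":-0.04},
  ],
)

```text
clock: 9.18
ee_pos: [0.4878, 0.0955, 0.1604]
eef_rot: [0.001, 0.973, -0.232, 0.0]
ft_force: [1.7, -5.2, -2.7]
opening: 0.0164
finger_force: 108.9
```

```bash
python3 v.py a7; python3 arm.py pics/a7s.png
```

```text
[0.48783609 0.09554878 0.16041972] [ 1.7138357  -5.18802559 -2.66810563] tau [-1.39948923 -0.36592529  0.51211566] 0.016428665374524126
tooly -116.77129440199394
arm rect (0.5416973829269409, 0.10266401618719101) (0.06582512706518173, 0.026629257947206497) [np.float32(-80.29598), np.float32(9.704081)]
hub->arm 7.395026432127147
fixture [np.float64(-80.82327638229944), np.float64(-171.53848994404007)]
```

The arm did not move over the last 11° of key turn and the torque has saturated, so the clamp is on its stop. I'll back off slightly, open, and rise.

Request:
move_arm(
  motion=[
    {"hand":1.0,"x":0.0,"y":0.0,"z":0.0,"ax":0.0,"ay":0.0,"az":0.02},
    {"hand":1.0,"x":0.0,"y":0.0,"z":0.0,"ax":0.0,"ay":0.0,"az":0.02},
    {"hand":-1.0,"x":0.0,"y":0.0,"z":0.0,"ax":0.0,"ay":0.0,"az":0.02},
    {"hand":-1.0,"x":0.0,"y":0.0,"z":0.0,"ax":0.0,"ay":0.0,"az":0.02},
    {"hand":-1.0,"x":0.0,"y":0.0,"z":0.0,"ax":0.0,"ay":0.0,"az":0.02},
    {"hand":-1.0,"x":0.0,"y":0.0,"z":0.0,"ax":0.0,"ay":0.0,"az":0.02},
    {"hand":-1.0,"x":0.0,"y":0.0,"z":0.0,"ax":0.0,"ay":0.0,"az":0.02},
    {"hand":-1.0,"x":0.0,"y":0.0,"z":0.0,"ax":0.0,"ay":0.0,"az":0.02},
  ],
  newtons=30,
)

```text
clock: 9.95
ee_pos: [0.4877, 0.0963, 0.1605]
eef_rot: [-0.0, 0.979, -0.202, 0.0]
ft_force: [-0.0, -0.3, 0.0]
opening: 0.0855
finger_force: 0.0
```

Request:
move_arm(
  motion=[
    {"hand":-1.0,"x":0.0,"y":0.0,"z":0.0,"ax":0.0,"ay":0.0,"az":0.0},
    {"hand":-1.0,"x":0.0,"y":0.0,"z":0.03,"ax":0.0,"ay":0.0,"az":0.0},
    {"hand":-1.0,"x":0.0,"y":0.0,"z":0.08,"ax":0.0,"ay":0.0,"az":0.0},
    {"hand":-1.0,"x":0.0,"y":0.0,"z":0.15,"ax":0.0,"ay":0.0,"az":0.0},
    {"hand":-1.0,"x":0.0,"y":0.0,"z":0.22,"ax":0.0,"ay":0.0,"az":0.0},
    {"hand":-1.0,"x":-0.15,"y":0.0,"z":0.24,"ax":0.0,"ay":0.0,"az":0.0},
    {"hand":-1.0,"x":-0.3,"y":0.0,"z":0.24,"ax":0.0,"ay":0.0,"az":0.0},
    {"hand":-1.0,"x":-0.3,"y":0.0,"z":0.24,"ax":0.0,"ay":0.0,"az":0.0},
  ],
)

```text
clock: 10.62
ee_pos: [0.3621, 0.0961, 0.2797]
eef_rot: [-0.0, 0.979, -0.202, 0.0]
ft_force: [0.9, -0.2, 0.9]
opening: 0.0857
finger_force: 0.0
```

```bash
python3 v.py a8; python3 arm.py pics/a8s.png
```

```text
[0.36208261 0.09609331 0.27971871] [ 0.93188845 -0.17199638  0.86135256] tau [-0.01100544  0.04205865 -0.00702348] 0.08567082384798652
tooly -113.27209829951589
arm rect (0.5416010022163391, 0.10397445410490036) (0.06563027203083038, 0.026921773329377174) [np.float32(-78.18694), np.float32(11.812927)]
hub->arm 8.743497665868796
fixture [np.float64(-80.82327638229944), np.float64(-171.53848994404007)]
```

View pics/a8s.png

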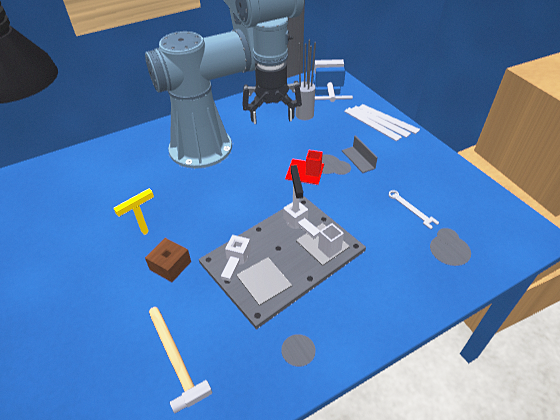

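The key stands in the left clamp at (296,190) and everything else is in place. The arm reads about 1.5–2° more open than before, 11.8° against 9.7°, so my back-off dragged it slightly. I'll regrip, press home again, and release without backing off. First I'll measure the bar.

```bash
python3 - <<'E'
from h import *
r={}
for n,f,box in(("scene","pics/a8s.png",(285,160,24,44)),("top","pics/a8t.png",(238,185,50,50))):
    i=cv2.imread(f).astype(int);m=(i.max(2)<70)&(i.max(2)-i.min(2)<25)
    if n=="top":print(i[185:245:3,235:290:3].max(2))
    R=cv2.minAreaRect(blob(m,box));r[n]=R;print(n,R)
print(tri(r["scene"][0],r["top"][0]))
i=cv2.imread("pics/a8.png");i=cv2.imread("pics/a8t.png");j=cv2.imread("pics/a8s.png")
f=lambda i,x,y:cv2.resize(i[y:y+75,x:x+75],(400,400),interpolation=cv2.INTER_CUBIC)
cv2.imwrite("pics/c8.png",np.hstack([f(j,265,155),f(i,225,175)]))
E
```

```text
scene ((296.4705810546875, 182.1176300048828), (32.3045768737793, 8.225257873535156), 77.47119140625)
[[ 78  81 137 145 145 141 152 187 190 174 145 144 145 136  83  80  79  81
   80]
 [ 82  82 102 145 145 145 154 188 191 178 122 131 142 146  79  81  80  78
   78]
 [ 80  80 105 146 144 149 143 186 188 182  65  46  93 145  81  81  83  79
   81]
 [ 80  78  88 143 144 140 140 179 188 152  37  34  65  81  82  79  81  78
   77]
 [ 79  82  79  92  98  86  85 172 186  96  31  33  75  81  82  81  78  80
   77]
 [ 73  56  81  83  83  81  79 139 165  45  36  60  81  77  81  78  76  76
   84]
 [ 59  35  79  82  79  83  85 133 116  38  39 156  88  81  85  75  84  81
   78]
 [ 83  69  83  79  83  81 156 176  58  39  90 185 109  84  80  78  79  79
   83]
 [ 79  80  82  82  81  81 154 132  32  36 117 184 138  83  81  82  81  79
   81]
 [ 84  83  82  81  82  82 122  72  29  45 117 183 168  81  83  82  81  78
   79]
 [ 80  82  82  81  83  81  69  37  36  99 147 177 173  81  79  80  84  82
   82]
 [ 82  84  81  81  85  80  47  37  49 176 183 189 178  87  80  83  81  83
   83]
 [ 86  79  80  82  83  73  37  35  98 157 143 120 103  80  78  79  84  83
   87]
 [ 93  83  79  80  81  51  35  33  82  84  82  81  83  82  82  84  81  80
   81]
 [ 94  82  82  77  82  56  40  49  81  82  84  80  85  81  80  80  80  80
   78]
 [109  80  55  63  81  82  77  72  80  84  81  79  82  84  80  82  82  79
   84]
 [111  78  43  56  82  79  78  81  82  81  83  82  84  87  90  91 116 118
  127]
 [ 88  73  67  72  77  74  77  76  83  90 104 113 134 120 109 118 134 143
  144]
 [ 86  82  79  81  81  82  80  79  76  80  83  84  86  97  76  76 105 144
  144]
 [102 101 102  98  94  94  97  90  89  87  90  87  84  99  94  93  83 137
  145]]
top ((260.0032653808594, 209.56393432617188), (9.30471420288086, 42.85899353027344), 23.629377365112305)
(array([0.48410776, 0.09718964, 0.17252075]), np.float64(0.0003844040411978243))
```

View pics/c8.png

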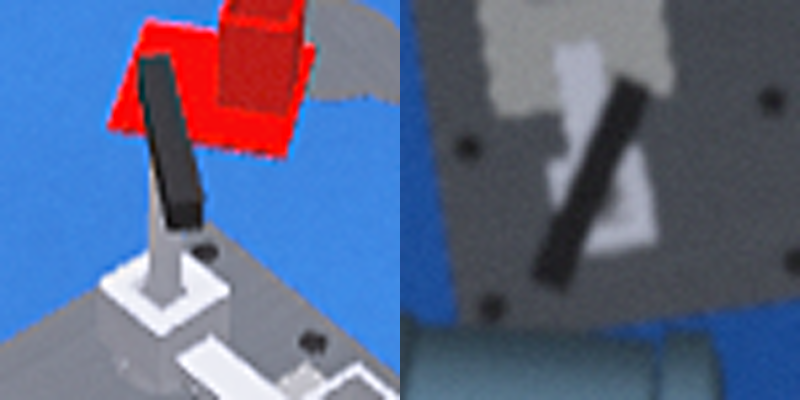

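```bash
python3 - <<'E'
from h import *
def ends(f,x,y,w,h,n,th,z,k=6,op=13):
    i=cv2.imread(f).astype(int)
    g=cv2.resize(i[y:y+h,x:x+w].min(2).astype(np.float32),None,fx=k,fy=k)>th
    g=cv2.morphologyEx(g.astype(np.uint8),cv2.MORPH_OPEN,np.ones((op,op),np.uint8))
    c=max(cv2.findContours(g,0,1)[0],key=cv2.contourArea);c=(c[:,0]+.5)/k-.5+[x,y]
    W=np.array([plane(n,p,z)[:2] for p in c],np.float32);R=cv2.minAreaRect(W);b=cv2.boxPoints(R)
    print(f,R[0],R[1],[round(float(np.degrees(np.arctan2(*(b[j+1]-b[j])[::-1]))),1) for j in(0,1)])
ends("pics/a8t.png",248,180,18,15,"top",155,.048)
for a in("a5s","a6s","a7s","a8s"):ends(f"pics/{a}.png",296,210,31,30,"scene",205,.048)
ends("pics/a8t.png",0,0,1,1,"top",155,.048) if 0 else None
# fixture yaw from the latest top view: left edge and dark holes
t=cv2.imread("pics/top0.png").astype(int)
for th in(30,40,50):
    m=(t.max(2)-t.min(2)<th);c=blob(m,(205,125,170,125))
    W=np.array([plane("top",p,.02)[:2] for p in c],np.float32)
    for nm,s in(("left",W[(W[:,1]>.17)&(W[:,0]>.48)&(W[:,0]<.66)]),("right",W[(W[:,1]<-.15)&(W[:,0]>.48)&(W[:,0]<.66)])):
        v=cv2.fitLine(s,cv2.DIST_HUBER,0,.01,.01).ravel();print(nm,np.degrees(np.arctan(v[1]/v[0])))
    s=W[(abs(W[:,1])<.13)]
    for q in(s[s[:,0]>.6],s[s[:,0]<.5]):
        v=cv2.fitLine(q,cv2.DIST_HUBER,0,.01,.01).ravel();print("long",-np.degrees(np.arctan(v[0]/v[1])))
E
```

```text
pics/a8t.png (0.5561323165893555, 0.10937155783176422) (0.03361582010984421, 0.024658095091581345) [-89.4, 0.6]
pics/a5s.png (0.5342196822166443, 0.1242200955748558) (0.06521202623844147, 0.02601444162428379) [-57.3, 32.7]
pics/a6s.png (0.5416252017021179, 0.1026516705751419) (0.06567863374948502, 0.026629257947206497) [-80.3, 9.7]
pics/a7s.png (0.5416973829269409, 0.10266401618719101) (0.06582512706518173, 0.026629257947206497) [-80.3, 9.7]
pics/a8s.png (0.5416010022163391, 0.10397445410490036) (0.06563027203083038, 0.026921773329377174) [-78.2, 11.8]
left 9.235173
right 9.169315
long 9.124038
long 9.103035
left 9.140151
right 9.214999
long 9.058161
long 9.160032
left 9.104651
right 9.22558
long 9.114933
long 9.136979
```

Fixture x is 9.15°. The arm read 9.7° on the stop and 11.8° now, so about 2° must be recovered. I'll regrip.

Request:
move_arm(
  motion=[
    {"hand":-1.0,"x":0.1,"y":0.0,"z":0.0,"ax":0.0,"ay":0.0,"az":0.0},
    {"hand":-1.0,"x":0.18,"y":0.0,"z":0.0,"ax":0.0,"ay":0.0,"az":0.0},
    {"hand":-1.0,"x":0.248,"y":0.0,"z":0.0,"ax":0.0,"ay":0.0,"az":0.0},
    {"hand":-1.0,"x":0.248,"y":0.0,"z":0.0,"ax":0.0,"ay":0.0,"az":0.0},
    {"hand":-1.0,"x":0.248,"y":0.0,"z":-0.08,"ax":0.0,"ay":0.0,"az":0.0},
    {"hand":-1.0,"x":0.248,"y":0.0,"z":-0.16,"ax":0.0,"ay":0.0,"az":0.0},
    {"hand":-1.0,"x":0.248,"y":0.0,"z":-0.22,"ax":0.0,"ay":0.0,"az":0.0},
    {"hand":-1.0,"x":0.248,"y":0.0,"z":-0.24,"ax":0.0,"ay":0.0,"az":0.0},
  ],
)

```text
clock: 11.38
ee_pos: [0.4839, 0.0962, 0.154]
eef_rot: [0.001, 0.979, -0.202, -0.004]
ft_force: [-0.5, 1.2, 0.3]
opening: 0.0851
finger_force: 0.0
```

Request:
move_arm(
  motion=[
    {"hand":0.0,"x":0.0,"y":0.0,"z":0.0,"ax":0.0,"ay":0.0,"az":0.0},
    {"hand":0.3,"x":0.0,"y":0.0,"z":0.0,"ax":0.0,"ay":0.0,"az":0.0},
    {"hand":1.0,"x":0.0,"y":0.0,"z":0.0,"ax":0.0,"ay":0.0,"az":0.0},
    {"hand":1.0,"x":0.0,"y":0.0,"z":0.0,"ax":0.0,"ay":0.0,"az":0.0},
    {"hand":1.0,"x":0.0,"y":0.0,"z":0.0,"ax":0.0,"ay":0.0,"az":0.0},
    {"hand":1.0,"x":0.0,"y":0.0,"z":0.0,"ax":0.0,"ay":0.0,"az":0.0},
    {"hand":1.0,"x":0.0,"y":0.0,"z":0.0,"ax":0.0,"ay":0.0,"az":0.0},
    {"hand":1.0,"x":0.0,"y":0.0,"z":0.0,"ax":0.0,"ay":0.0,"az":0.0},
  ],
  newtons=60,
)

```text
clock: 12.05
ee_pos: [0.4881, 0.0955, 0.1611]
eef_rot: [0.0, 0.979, -0.202, 0.002]
ft_force: [-1.1, -2.3, 6.4]
opening: 0.0167
finger_force: 59.3
```

Request:
move_arm(
  motion=[
    {"hand":1.0,"x":0.0,"y":0.0,"z":0.0,"ax":0.0,"ay":0.0,"az":-0.01},
    {"hand":1.0,"x":0.0,"y":0.0,"z":0.0,"ax":0.0,"ay":0.0,"az":-0.02},
    {"hand":1.0,"x":0.0,"y":0.0,"z":0.0,"ax":0.0,"ay":0.0,"az":-0.03},
    {"hand":1.0,"x":0.0,"y":0.0,"z":0.0,"ax":0.0,"ay":0.0,"az":-0.03},
  ],
  newtons=100,
)

```text
clock: 12.38
ee_pos: [0.4881, 0.0954, 0.1612]
eef_rot: [0.001, 0.969, -0.247, 0.002]
ft_force: [-1.5, -2.9, 6.2]
opening: 0.0167
finger_force: 98.3
```

```bash
python3 v.py a9; python3 arm.py pics/a9s.png
```

```text
[0.48813457 0.09539427 0.16122589] [-1.52925767 -2.92288591  6.24800418] tau [-0.73318533  0.36750776  0.72769155] 0.016722475988559273
tooly -118.64497454371187
arm rect (0.541624903678894, 0.10287851095199585) (0.06564923375844955, 0.02662421576678753) [np.float32(-80.79035), np.float32(9.209718)]
hub->arm 7.623770629922253
fixture [np.float64(-80.82327638229944), np.float64(-171.53848994404007)]
```

The arm is back at 9.2°, home on the stop. I'll release without turning back.

Request:
move_arm(
  motion=[
    {"hand":-1.0,"x":0.0,"y":0.0,"z":0.0,"ax":0.0,"ay":0.0,"az":0.0},
    {"hand":-1.0,"x":0.0,"y":0.0,"z":0.0,"ax":0.0,"ay":0.0,"az":0.0},
    {"hand":-1.0,"x":0.0,"y":0.0,"z":0.0,"ax":0.0,"ay":0.0,"az":0.0},
    {"hand":-1.0,"x":0.0,"y":0.0,"z":0.0,"ax":0.0,"ay":0.0,"az":0.0},
    {"hand":-1.0,"x":0.0,"y":0.0,"z":0.0,"ax":0.0,"ay":0.0,"az":0.0},
    {"hand":-1.0,"x":0.0,"y":0.0,"z":0.0,"ax":0.0,"ay":0.0,"az":0.0},
    {"hand":-1.0,"x":0.0,"y":0.0,"z":0.0,"ax":0.0,"ay":0.0,"az":0.0},
  ],
  newtons=20,
)

```text
clock: 13.07
ee_pos: [0.487, 0.0962, 0.1591]
eef_rot: [-0.0, 0.969, -0.248, -0.0]
ft_force: [0.5, 0.5, -0.8]
opening: 0.0849
finger_force: 0.0
```

Request:
move_arm(
  motion=[
    {"hand":-1.0,"x":0.0,"y":0.0,"z":0.03,"ax":0.0,"ay":0.0,"az":0.0},
    {"hand":-1.0,"x":0.0,"y":0.0,"z":0.08,"ax":0.0,"ay":0.0,"az":0.0},
    {"hand":-1.0,"x":0.0,"y":0.0,"z":0.15,"ax":0.0,"ay":0.0,"az":0.0},
    {"hand":-1.0,"x":0.0,"y":0.0,"z":0.22,"ax":0.0,"ay":0.0,"az":0.0},
    {"hand":-1.0,"x":-0.15,"y":0.0,"z":0.24,"ax":0.0,"ay":0.0,"az":0.0},
    {"hand":-1.0,"x":-0.3,"y":0.0,"z":0.24,"ax":0.0,"ay":0.0,"az":0.0},
    {"hand":-1.0,"x":-0.3,"y":0.0,"z":0.24,"ax":0.0,"ay":0.0,"az":0.0},
    {"hand":-1.0,"x":-0.3,"y":0.0,"z":0.24,"ax":0.0,"ay":0.0,"az":0.0},
  ],
)

```text
clock: 13.73
ee_pos: [0.3341, 0.0964, 0.2788]
eef_rot: [0.0, 0.969, -0.247, -0.001]
ft_force: [0.3, -0.9, -0.3]
opening: 0.0853
finger_force: 0.0
```

```bash
python3 v.py a10; python3 arm.py pics/a10s.png; python3 - <<'E'
from h import *
r={}
for n,f,box in(("scene","pics/a10s.png",(285,160,24,44)),("top","pics/a10t.png",(238,185,50,50))):
    i=cv2.imread(f).astype(int);m=(i.max(2)<70)&(i.max(2)-i.min(2)<25)
    r[n]=cv2.minAreaRect(blob(m,box));print(n,r[n])
print(tri(r["scene"][0],r["top"][0]))
# changes elsewhere vs start (scene), outside the robot / key / left clamp
d=cv2.absdiff(cv2.imread("pics/a10s.png"),cv2.imread("pics/scene0.png")).max(2)>60
n,l,s,c=cv2.connectedComponentsWithStats(d.astype(np.uint8));print([tuple(map(int,v)) for v in s[1:] if v[4]>12])
E
```

```text
[0.33407398 0.09637705 0.27884213] [ 0.3017823  -0.85501282 -0.33138222] tau [ 0.02309529 -0.00950208 -0.02125675] 0.08529797900789259
tooly -118.64432882391067
arm rect (0.5416973829269409, 0.10266401618719101) (0.06582512706518173, 0.026629257947206497) [np.float32(-80.29598), np.float32(9.704081)]
hub->arm 7.395026432127147
fixture [np.float64(-80.82327638229944), np.float64(-171.53848994404007)]
scene ((296.37835693359375, 181.770263671875), (32.41401290893555, 7.918529510498047), 80.53767395019531)
top ((260.1340637207031, 209.32293701171875), (9.65008544921875, 42.462364196777344), 25.820993423461914)
(array([0.48454651, 0.09669451, 0.17436235]), np.float64(0.0005457956012095582))
[(176, 0, 24, 17, 248), (365, 7, 28, 8, 51), (251, 13, 31, 10, 181), (179, 16, 67, 49, 1373), (348, 18, 48, 56, 1125), (248, 43, 33, 10, 70), (145, 48, 20, 31, 169), (251, 58, 27, 8, 102), (238, 63, 58, 55, 1358), (291, 165, 12, 42, 319), (283, 206, 4, 5, 14), (298, 207, 30, 25, 300), (140, 219, 39, 39, 554)]
```

The released arm reads exactly as it did on the stop, the key bar stands at z = 0.174 m (expected 0.176), and nothing else in the scene has changed. I'm handing in the job.

```bash
python3 -c "
from rig import ctrl
print(ctrl.finish_job())"
```

```text
the job is handed in; nothing more can be done
None
```

The left clamp, the one at the plate with the tube, is turned home on its stop with the T-key standing in it, nothing else moved, and the job was handed in after about 14 s; no verdict came back.

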